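# Load a blank plate in the marking vice and set its thumbscrew

## Task

Draw the tall blank plate up out of the slotted rack and stand it, fully down and upright, between the open jaws of the marking vice, then let go of it. Turn the vice's winged thumbscrew clockwise (seen from above) until it seats, then back it off a quarter turn so the plate keeps its running clearance, and finish there with the gripper still holding the thumbscrew by its wings. Leave the short plates in the rack and the other things on the bench where they are.

Things in the scene. Friction and masses are not known exactly. Their poses are not given: they have to be found in the camera images.
- rack: fixed black rack with aluminium end strips, 92 (x) x 150 (y) x 50 mm tall (end strips 52), with three slots side by side at y = -50, 0 and +50 mm of its frame. Each slot runs along the rack's x, is 74 mm long, 6 mm wide and 40 mm deep, its floor 10 mm above the bench. Each holds one plate. Origin: centre of the underside, on the bench, z up.
- tall_plate: the plate to load: loose flat bare aluminium, 70 wide (its x) x 4 thick (its y) x 100 mm tall (its z), about 75 g; stands upright in any one of the rack's slots, so its upper 60 mm show; it may lean up to about 3 degrees. Origin: centre of its lower edge.
- short_plate_a: a shorter plate of the same metal, 70 x 4 x 65 mm tall, in another slot of the rack (its upper 25 mm show); to be left there. Origin: centre of its lower edge.
- short_plate_b: a second 65 mm plate like short_plate_a, in the remaining slot; to be left there.
- vice: fixed steel vice, base 110 (x) x 190 (y) x 10 mm thick. The slot for the plate runs along its x near its +y end, between a fixed jaw (+y side, face at y = +52.3 mm) and a moving jaw (-y side); jaw tops are 50 mm above the bench, rounded, radius 8 mm. At x = 0, y = -50 mm a post 52 mm high carries the upright thumbscrew. Origin: on the bench under the middle of the jaws' and post's line, z up.
- slot_floor (a point): on the vice: foot of the fixed jaw's face, middle of the slot's length, on the slot floor, 10 mm above the bench (vice frame 0, 52.3, 10 mm). A loaded plate stands 60 mm proud of the jaws. Two end lugs, 50 mm high, reach 13 mm out from the fixed jaw and keep the plate lengthways within x = -37.5 to +37.5 mm.
- jaw_face (a point): on the moving jaw: middle of its face's length, at its top, 50 mm above the bench. The slot's width, from here along the vice's y to the fixed jaw's face, is 9.1 mm at thumbscrew value 0, less 1.5 mm per rad, so 4.6 mm when seated and 6.5 to 8.7 mm at the start. The jaw moves only with the thumbscrew.
- thumbscrew (a joint): angle of the thumbscrew in rad, growing as it turns clockwise from above (tightens); it seats against a hard stop at 3.0. It starts at 0.3 to 1.7, turns stiffly (about 0.06 N m) and stays where it is left. A quarter turn back from seated is 1.43.
- screw_grip (a point): on the thumbscrew's axis, 76 mm above the bench, to grip. One straight steel wing bar 40 long, 8 thick, from 58 to 86 mm above the bench, over a 30 mm disc. From above the bar lies (3.0 - joint value) rad counter-clockwise from the vice's x: parallel to the slot when seated, square to it a quarter turn back. It neither rises nor sinks as it turns.
- driver: bystander: screwdriver 150 mm long, lying beside the vice on the robot's side; origin under its middle.
- steel_block: bystander: dark steel block 45 x 25 x 20 mm, beyond the vice; origin centre of the underside.
- sample_disc: bystander: steel disc 40 mm across, 15 mm high, beyond the rack; origin centre of the underside.
- caliper: bystander: caliper 170 mm long lying at the far side; origin under its middle.
- can: bystander: closed metal can 56 mm across, 110 mm tall, at the far side; origin centre of the underside.

How it is judged (in metres and radians):
On the way, in this order (a step that is already met when the one before it is completed fails the run):
1. the tall plate is drawn up clear of the rack's slot (z of tall_plate in the frame of rack above 0.055 m), for 0.1 s.
2. the tall plate stands released in the vice, fully down between the jaws, the thumbscrew not yet seated (z of tall_plate in the frame of vice between 0.007 and 0.0145 m and x of tall_plate in the frame of vice between -0.008 and 0.008 m and y of tall_plate in the frame of vice between 0.04 and 0.0535 m and angle between tall_plate's own z axis and vertical below 0.17 rad and contact force between the fingers and tall_plate below 0.2 N and value of joint thumbscrew below 2.8 rad), for 0.2 s.
3. the thumbscrew is turned clockwise until it seats (value of joint thumbscrew above 2.93 rad and z of tall_plate in the frame of vice below 0.0145 m), for 0.1 s.
At the end, for the whole second after the job is handed in: Tall plate released in the vice: under 4.5 mm off the slot floor, 8 mm off centre lengthways, 10 degrees off upright. Thumbscrew, after seating, a quarter turn back (within 0.22 rad), still, fingers on its wings over 2 N. Short plates moved under 20 mm, bystanders 40 mm (z of tall_plate in the frame of vice between 0.007 and 0.0145 m and x of tall_plate in the frame of vice between -0.008 and 0.008 m and y of tall_plate in the frame of vice between 0.04 and 0.0535 m and angle between tall_plate's own z axis and vertical below 0.17 rad and contact force between the fingers and tall_plate below 0.2 N and value of joint thumbscrew between 1.209 and 1.649 rad and velocity of joint thumbscrew between -0.1 and 0.1 rad/s and contact force between the fingers and thumbscrew_c1 above 2 N and distance of each of short_plate_a, short_plate_b from where it was at the start of the episode below 0.02 m and distance of each of driver, steel_block, sample_disc, caliper, can from where it was at the start of the episode below 0.04 m); the arm keeps its last pose, push and grip.
It fails at once if a short plate is pulled out or a bystander is shifted (distance of any of short_plate_a, short_plate_b from where it was at the start of the episode above 0.02 m or distance of any of driver, steel_block, sample_disc, caliper, can from where it was at the start of the episode above 0.04 m).
It also fails if it takes over 69 s, if anything falls off the work surface, if the arm or the gripper's body presses on something with over 40 N, if the wrist force passes 120 N, or if a joint passes its speed limit or range.

## Robot

A 6-joint arm with a two-finger parallel gripper is mounted at the origin on the work surface. World frame = base frame: x ahead of the robot, y to its left, z up, the work surface at z = 0. Lengths are in m, angles in degrees, forces in N, time in s.
With the tool pointing down it reaches from about 0.3 to 0.75 m from the base axis. Payload 8.5 kg.
Tool frame: the origin (TCP) lies at the very end of the fingers, on their centre line; the grasp point (between the pads) lies 19 mm behind it; z points along the fingers, y is the line along which they close (so a half turn about z gives the same grasp; the last joint's range is limited). The gripper opens to 85 mm and grips with 20 to 120 N. Pads are 22 mm wide; open, the fingers measure 114 mm over their backs; the gripper's body (76 mm by 85 mm) begins 54 mm behind the grasp point. The pads swing forward as they close: fully open they stand 13 mm farther back than shut.
Start: joints at [-12.336, 21.807, 74.336, -0, 83.858, -12.336], TCP at [0.55, 0, 0.231] pointing down, gripper open.
Joint ranges: [-178.18, 178.18], [-50.72, 133.34], [12.68, 142.11], [-81.47, 261.47], [9.98, 163.14], [-165.26, 165.26]. Speed limits (degrees/s): [136.94, 136.94, 180, 180, 180, 180].

## Interface

Orientations are given as a 3x3 rotation matrix whose columns are the frame's x, y, z axes.
In Python, from rig import env gives the robot as it stands.
- The arm moves only by the tool move_arm, never from a script. Its argument "plan" is a list of rows, each a list of 7 numbers: the turn, a rotation vector about the tool's x, y, z in degrees, then the shift along the tool's x, y, z in cm, then the gripper command: -1 is shut, 1 is fully open, values between are in proportion. In form: [[ax, ay, az, tx, ty, tz, jaw], ...]. A call has 1 to 5 rows; each row is the pose to reach, as a shift and turn from the pose commanded when the call began, along the tool's axes at that moment; what a row does not reach only later rows make up. A row lasts 1/10 s, in which the tool goes at most 50 mm and 8.59 degrees, less where a joint would pass 70% of its speed; a pose out of reach is approached as far as the arm can. A call with a gripper value outside its range is refused whole. The fingers move at their own pace and stop on an object; "squeeze" is the grip in N (left out, the last holds). Time passes only in rows, so rows that repeat a pose let the fingers close. It gives the time, the measured TCP pose, the force, the opening and the grip force at its end, in the units of the state.
- env.observe(): the state, without advancing time (a new reading comes with each control period).
- env.get_image(name): name is "scene" or "side" or "wrist"; returns a dict with "color" (384x512x3 uint8, red, green, blue), "fov_y" (degrees; the focal length in pixels is half the picture's height over the tangent of half this angle, whatever the lens; pixels are square), "cx", "cy" (the principal point, pixels), "R" (3x3) and "t" (3): a world point X has camera coordinates R X + t. Camera axes: x right, y down, z forward; pixel columns grow to the right and rows downward; lengths in m; the calibration is good to about 2 mm. A picture is of the moment at which its call begins. There is no depth.
- env.close_job(): hands the job in; it is judged then, once.
Trained networks look in a picture, given as the dict that the camera call returned (one of the last four; its "shot" number tells which), for a name from the list of things; names that differ only in an ending like _2 or _b are one class to them, and where a whole thing is asked for, a point or a joint stands for the part that bears it (a point fixed in the world has none). Each returns a list of dicts, best first, with "conf" (0 to 1); they miss things now and then, are a little off and sometimes report something else, mostly with a low value. They report only what shows in the picture. A call takes as long as a camera call.
- env.outline_of(target, picture): "mask" (384x512 bool, what is visible of it) and "bbox" ([centre column, centre row, width, height] in pixels, round what is visible of it).
- env.tip_of(target, picture): "pixel" ([column, row] in pixels: a listed point, or the origin of a listed thing).
The state is a dict: "time_s": time; "q": joint angles; "qvel": joint speeds; "joint_efforts": joint torques, N m; "position": TCP position; "tool_rot": TCP orientation; "ft_force": force on the tool from outside, world axes, zero at the start; "wrist_torque": the same for the moment, N m; "grip_width": finger opening in m; "gripper_force": force on a finger pad.
Only numpy, scipy, OpenCV 4.12 (cv2) and the standard library are available. Lean on these libraries where they do the work, as an engineer would, in place of code of your own. Each camera call takes 0.05 s, during which the arm holds its last target. There are 200 camera calls.

## Working session

There is one attempt and no reset: what is moved stays moved. The work goes in short steps, Python scripts to look and compute and a tool call to move; the robot and the scene stay as the last step left them, time stands still between calls to the robot, and variables do not carry over. Pictures are saved under pics/ and viewed, at most 11 in all, crops included, and the job is handed in when it is done.

Besides the shell and the picture viewer there is one more tool, called after ">>>" as a command line: name --pt "numbers of a row" for each row, then --argument value for the rest. move_arm: Moves the arm, as the interface text tells. Its arguments: {"type":"object","properties":{"plan":{"type":"array"},"squeeze":{"type":"number"}},"required":["plan"]}

```bash
ls; mkdir -p pics
cat > h.py <<'E'
import numpy as np, cv2
from rig import env
def K(p):
    f=p["color"].shape[0]/2/np.tan(np.radians(p["fov_y"])/2); return f,p["cx"],p["cy"]
def proj(p,X):
    f,cx,cy=K(p); c=np.atleast_2d(X)@np.array(p["R"]).T+np.array(p["t"]); return np.c_[f*c[:,0]/c[:,2]+cx,f*c[:,1]/c[:,2]+cy]
def ray(p,px):
    f,cx,cy=K(p); R=np.array(p["R"]); o=-R.T@np.array(p["t"]); d=R.T@np.array([(px[0]-cx)/f,(px[1]-cy)/f,1]); return o,d/np.linalg.norm(d)
def atz(p,px,z):
    o,d=ray(p,px); return o+d*(z-o[2])/d[2]
def tri(rs):
    A=0;b=0
    for o,d in rs:
        M=np.eye(3)-np.outer(d,d); A=A+M; b=b+M@o
    return np.linalg.solve(A,b)
def save(p,n,s=1,crop=None):
    im=p["color"][:,:,::-1]
    if crop: im=im[crop[1]:crop[3],crop[0]:crop[2]]
    cv2.imwrite("pics/"+n,cv2.resize(im,None,fx=s,fy=s,interpolation=cv2.INTER_CUBIC))
E
python3 - <<'E'
from h import *
np.set_printoptions(precision=4,suppress=True)
P={n:env.get_image(n) for n in("scene","side","wrist")}
ims=[]
for n,p in P.items():
    print(n,p["fov_y"],p["cx"],p["cy"],"cam at",-np.array(p["R"]).T@p["t"])
    ims.append(p["color"][:,:,::-1])
im=np.hstack(ims[:2]); cv2.imwrite("pics/a1.png",cv2.resize(im,(800,300)))
save(P["scene"],"a_scene.png",1.5);save(P["side"],"a_side.png",1.5);save(P["wrist"],"a_wrist.png",1.5)
for t in["tall_plate","rack","vice","slot_floor","jaw_face","screw_grip","short_plate_a"]:
    r=[]
    for n in P:
        L=env.tip_of(t,P[n])
        print(t,n,[(np.round(l["pixel"],1),round(l["conf"],2)) for l in L[:3]])
        if L and L[0]["conf"]>.4: r.append(ray(P[n],L[0]["pixel"]))
    if len(r)>1:
        X=tri(r); print("   tri",X,[round(float(np.linalg.norm(np.cross(X-o,d)))*1e3,1) for o,d in r])
E
```

```text
pics
scene 57.88576269539338 255.05105261062303 196.16839964853241 cam at [ 1.0008 -0.3815  0.6639]
side 46.164315687144345 262.0733508378965 193.17400291359053 cam at [0.5531 0.7939 0.6751]
wrist 58.076161440018545 253.775497441819 191.49610771254677 cam at [0.5506 0.0853 0.3742]
tall_plate scene [(array([289.7, 156. ]), 0.97)]
tall_plate side [(array([314.1, 298.3]), 0.57)]
tall_plate wrist []
   tri [0.4859 0.2297 0.0084] [4.6, 4.6]
rack scene []
rack side [(array([320.9, 319.8]), 0.58)]
rack wrist []
vice scene [(array([178.1, 242.9]), 0.71)]
vice side [(array([301.3, 176.1]), 0.83)]
vice wrist [(array([221.4, 298.6]), 0.92)]
   tri [ 0.5096 -0.1874 -0.0014] [1.2, 3.7, 3.3]
slot_floor scene [(array([194. , 230.9]), 0.75)]
slot_floor side [(array([307.2, 180.9]), 0.76)]
slot_floor wrist [(array([219.4, 264.7]), 0.98)]
   tri [ 0.5048 -0.1401  0.0066] [5.1, 9.2, 4.4]
jaw_face scene [(array([191.7, 217.6]), 0.73)]
jaw_face side [(array([305. , 163.7]), 0.51)]
jaw_face wrist [(array([217.4, 288.9]), 0.81), (array([289.5, 312.6]), 0.5)]
   tri [ 0.51   -0.1393  0.0589] [3.7, 6.7, 4.0]
screw_grip scene [(array([155.1, 235.9]), 0.65)]
screw_grip side [(array([301.6, 141.7]), 0.4)]
screw_grip wrist [(array([223.7, 371.9]), 0.87)]
   tri [ 0.5157 -0.2336  0.0745] [0.9, 0.9]
short_plate_a scene [(array([152. , 235.1]), 0.68), (array([312.4, 140.6]), 0.5), (array([300., 149.]), 0.45)]
short_plate_a side [(array([326.4, 341.8]), 0.89), (array([317.1, 321.8]), 0.79)]
short_plate_a wrist []
   tri [ 0.3094 -0.0662 -0.3634] [152.8, 152.8]
```

View pics/a_scene.png

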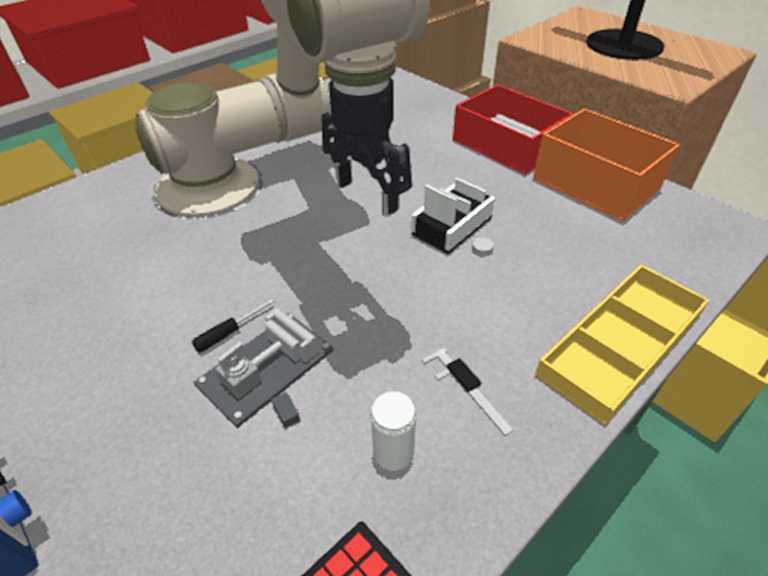

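View pics/a_side.png

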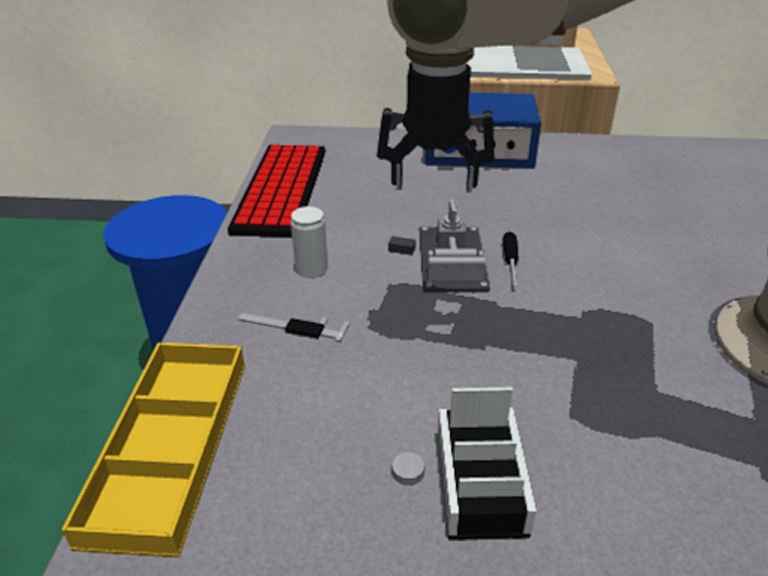

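View pics/a_wrist.png

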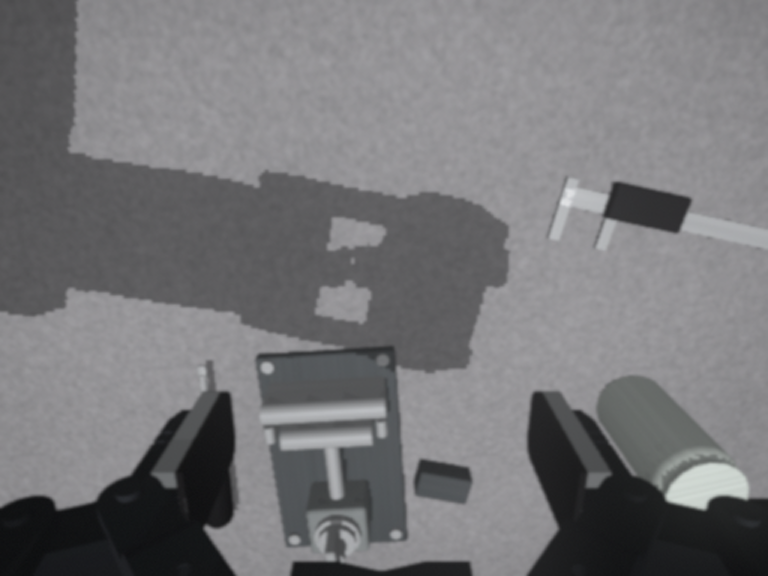

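The views show the tall plate in the rack's far (−y) slot at side (480,410), and the short plates at (485,450) and (490,487). The vice lies at scene (265,365) with its slot end toward the rack, and the screw wing is visible at side (452,213). The driver, block, can and caliper surround the vice.

Run:
```python
from h import *
np.set_printoptions(precision=4,suppress=True)
s=env.observe(); T=np.array(s["tool_rot"]); print(T,s["position"],s["grip_width"],s["time_s"])
p=env.get_image("wrist"); q=env.get_image("side"); c=env.get_image("scene")
R=np.array(p["R"]); print("cam axes in tool (cols)\n",T.T@R.T, T.T@(-R.T@p["t"]-s["position"]))
for n,w in(("side",q),("scene",c)):
  for t in("tall_plate","rack","short_plate_a"):
    for o in env.outline_of(t,w)[:3]:
        m=o["mask"].astype(np.uint8); cs=max(cv2.findContours(m,0,2)[0],key=cv2.contourArea)
        print(n,t,round(o["conf"],2),np.round(o["bbox"]),cv2.approxPolyDP(cs,3,True)[:,0].tolist())
```

```text
[[-0.  1.  0.]
 [ 1.  0. -0.]
 [-0.  0. -1.]] [ 0.55   -0.      0.2313] 0.08552372398328789 1.2
cam axes in tool (cols)
 [[ 0.0004 -0.9446 -0.3281]
 [ 1.      0.0007 -0.0007]
 [ 0.0009 -0.3281  0.9446]] [ 0.0853  0.0007 -0.1434]
side tall_plate 0.69 [341. 175.  10.  31.] [[338, 155], [335, 161], [343, 190], [345, 164]]
side tall_plate 0.56 [321. 272.  46.  22.] [[302, 261], [301, 284], [338, 283], [340, 259]]
side rack 0.85 [326. 316.  64.  90.] [[341, 272], [337, 285], [301, 285], [300, 276], [293, 275], [300, 360], [354, 355], [357, 338]]
side short_plate_a 0.88 [326. 327.  43.  14.] [[349, 318], [307, 319], [306, 330], [347, 330]]
side short_plate_a 0.85 [324. 301.  42.  12.] [[303, 299], [304, 306], [342, 306], [344, 294], [314, 294]]
scene tall_plate 0.69 [292. 139.  25.  23.] [[286, 126], [284, 141], [301, 150], [303, 133]]
scene tall_plate 0.55 [178. 246.  94.  76.] [[222, 232], [184, 206], [173, 224], [150, 235], [130, 257], [159, 283]]
scene rack 0.79 [303. 146.  52.  43.] [[327, 132], [320, 136], [300, 125], [314, 134], [314, 141], [305, 141], [300, 151], [280, 140], [275, 154], [299, 168], [326, 145]]
scene rack 0.23 [153. 238.  21.  23.] [[160, 228], [146, 238], [148, 247], [163, 244]]
scene short_plate_a 0.75 [312. 126.  22.  14.] [[304, 121], [304, 126], [322, 132], [320, 126]]
scene short_plate_a 0.58 [310. 138.  11.   9.] [[307, 133], [305, 138], [312, 141]]
```

Run:
```python
from h import *
np.set_printoptions(precision=4,suppress=True)
q=env.get_image("side"); c=env.get_image("scene")
for w,px,z in((q,(301.5,260),.11),(q,(340.5,259),.11),(c,(286,125),.11),(c,(303.5,132),.11),(q,(349,318),.075),(q,(307,319),.075),(q,(344,294),.075),(q,(303,295),.075),(c,(304,120),.075),(c,(321,127),.075),(q,(300,360),0),(q,(354,355),0)):
    print(px,z,atz(w,px,z)[:2])
```

```text
(301.5, 260) 0.11 [0.5193 0.2348]
(340.5, 259) 0.11 [0.4513 0.2278]
(286, 125) 0.11 [0.4627 0.226 ]
(303.5, 132) 0.11 [0.5181 0.2357]
(349, 318) 0.075 [0.4411 0.3255]
(307, 319) 0.075 [0.5089 0.332 ]
(344, 294) 0.075 [0.4452 0.2759]
(303, 295) 0.075 [0.515  0.2828]
(304, 120) 0.075 [0.4485 0.3214]
(321, 127) 0.075 [0.5069 0.3294]
(300, 360) 0 [0.5163 0.3582]
(354, 355) 0 [0.4254 0.3428]
```

>>> move_arm --pt "0 0 8.5 4 -1 -1 1" --pt "0 0 17 8 -2 -1 1" --pt "0 0 25.5 12 -3 -1 1" --pt "0 0 34 16 -3.5 -1 1" --pt "0 0 42.5 18 -4 -1 1"

```text
time_s: 2.25
position: [0.5093, 0.1825, 0.2415]
tool_rot: [[0.673, 0.739, 0.0], [0.739, -0.673, 0.0], [0.001, -0.0, -1.0]]
ft_force: [-1.0, -0.5, 0.4]
grip_width: 0.0857
gripper_force: 0.0
```

>>> move_arm --pt "0 0 8.5 1 -2 0 1" --pt "0 0 17 2.1 -4 0 1" --pt "0 0 25.5 2.1 -5.3 0 1" --pt "0 0 34 2.1 -5.3 0 1" --pt "0 0 41.8 2.1 -5.3 0 1"

```text
time_s: 2.75
position: [0.4844, 0.2315, 0.2414]
tool_rot: [[0.995, 0.101, 0.0], [0.101, -0.995, 0.0], [0.0, -0.0, -1.0]]
ft_force: [0.2, 0.7, 0.5]
grip_width: 0.0854
gripper_force: 0.0
```

>>> move_arm --pt "0 0 0 0 0 0 1" --pt "0 0 0 0 0 0 1"

```text
time_s: 2.95
position: [0.4848, 0.2311, 0.2413]
tool_rot: [[0.994, 0.11, -0.0], [0.11, -0.994, -0.0], [-0.0, 0.0, -1.0]]
ft_force: [0.1, -0.3, -0.2]
grip_width: 0.0856
gripper_force: 0.0
```

Run:
```python
from h import *
np.set_printoptions(precision=4,suppress=True)
s=env.observe(); print(s["position"],s["q"])
p=env.get_image("wrist"); save(p,"b_wrist.png",1.5)
for t in("tall_plate","rack","short_plate_a"):
    for o in env.outline_of(t,p)[:3]:
        m=o["mask"].astype(np.uint8); cs=max(cv2.findContours(m,0,2)[0],key=cv2.contourArea)
        print(t,round(o["conf"],2),np.round(o["bbox"]),cv2.approxPolyDP(cs,3,True)[:,0].tolist())
print(proj(p,[[.5193,.2348,.11],[.4513,.2278,.11],[.485,.231,.11]]))
```

```text
[0.4848 0.2311 0.2413] [12.849  20.0933 75.3295 -0.0015 84.5781 96.5442]
tall_plate 0.73 [254. 172.   9.  87.] [[254, 127], [252, 217]]
rack 0.58 [199. 159. 155.  93.] [[123, 114], [132, 202], [144, 202], [138, 131], [152, 122], [158, 184], [152, 203], [196, 203], [194, 130], [203, 123], [203, 203], [249, 204], [250, 127], [254, 125], [255, 204], [275, 204], [279, 116], [275, 110], [136, 108]]
short_plate_a 0.82 [148. 161.  21.  78.] [[151, 124], [139, 130], [146, 202], [157, 192]]
short_plate_a 0.57 [201. 164.  13.  80.] [[203, 124], [194, 132], [199, 202], [206, 190]]
[[254.4755 138.3167]
 [253.7976 217.0503]
 [254.442  179.6065]]
```

View pics/b_wrist.png

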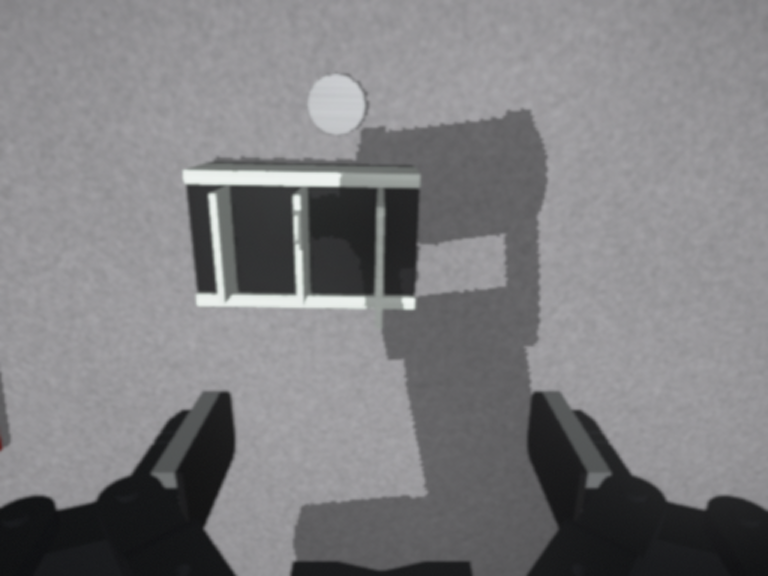

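The plate appears edge-on at (380,187–300), in line with the fingers. I'll check its ends numerically.

Run:
```python
from h import *
np.set_printoptions(precision=4,suppress=True)
p=env.get_image("wrist"); g=cv2.cvtColor(p["color"],cv2.COLOR_RGB2GRAY)
for r in range(112,226,4): print(r,g[r,246:264].tolist())
for z in(.11,.052): print(z,[atz(p,(c,r),z)[:2] for c,r in((253.5,125),(253.5,199),(253.5,217))])
```

```text
112 [110, 110, 110, 110, 110, 109, 109, 109, 109, 109, 109, 109, 109, 109, 108, 108, 108, 109]
116 [153, 153, 153, 153, 153, 153, 153, 152, 152, 151, 151, 151, 150, 150, 150, 150, 150, 150]
120 [158, 158, 158, 158, 158, 159, 159, 158, 158, 158, 159, 159, 159, 159, 159, 159, 159, 159]
124 [127, 128, 128, 129, 130, 133, 138, 141, 141, 137, 132, 130, 130, 130, 130, 130, 130, 131]
128 [39, 38, 39, 40, 55, 81, 100, 108, 103, 86, 60, 42, 37, 36, 37, 37, 37, 37]
132 [38, 38, 37, 41, 59, 88, 104, 109, 106, 92, 67, 45, 36, 37, 36, 37, 36, 36]
136 [37, 36, 36, 41, 63, 92, 108, 112, 108, 93, 67, 45, 36, 36, 35, 35, 35, 36]
140 [37, 36, 37, 48, 86, 126, 148, 153, 148, 127, 90, 53, 36, 36, 34, 35, 35, 36]
144 [35, 36, 36, 49, 88, 130, 152, 158, 152, 130, 92, 53, 36, 34, 35, 34, 34, 35]
148 [35, 35, 35, 47, 84, 125, 146, 151, 145, 124, 87, 52, 36, 34, 35, 35, 34, 34]
152 [34, 34, 35, 51, 89, 129, 150, 154, 145, 116, 76, 46, 34, 33, 33, 35, 35, 35]
156 [35, 35, 37, 55, 94, 130, 148, 152, 143, 114, 75, 45, 34, 33, 34, 34, 35, 34]
160 [34, 34, 37, 55, 93, 127, 146, 149, 139, 113, 74, 44, 35, 33, 33, 
[... 867 characters left out ...]
 152, 152, 155, 156, 156, 156, 154, 152, 150, 150, 150, 150, 150, 151, 150, 150]
208 [153, 153, 154, 154, 155, 155, 155, 150, 137, 117, 104, 99, 100, 99, 100, 101, 99, 97]
212 [157, 158, 158, 158, 156, 155, 154, 149, 135, 115, 103, 100, 100, 101, 101, 100, 99, 99]
216 [157, 156, 154, 154, 154, 153, 153, 149, 137, 118, 105, 102, 101, 101, 100, 101, 102, 101]
220 [157, 157, 158, 157, 158, 157, 156, 148, 128, 109, 101, 99, 98, 98, 98, 98, 99, 99]
224 [155, 155, 154, 155, 155, 154, 154, 154, 146, 126, 107, 100, 98, 99, 99, 100, 99, 99]
0.11 [array([0.5297, 0.2366]), array([0.4678, 0.2299]), array([0.4513, 0.2281])]
0.052 [array([0.5213, 0.2358]), array([0.4463, 0.2276]), array([0.4263, 0.2255])]
```

>>> move_arm --pt "0 0 0 0 -0.1 0 -0.1" --pt "0 0 0 0 -0.1 4 -0.1" --pt "0 0 0 0 -0.1 8 -0.1" --pt "0 0 0 0 -0.1 10 -0.1" --pt "0 0 0 0 -0.1 10 -0.1" --squeeze 40

```text
time_s: 3.7
position: [0.4834, 0.2318, 0.1389]
tool_rot: [[0.994, 0.107, -0.006], [0.107, -0.994, -0.001], [-0.006, 0.001, -1.0]]
ft_force: [0.0, -0.4, 1.6]
grip_width: 0.0385
gripper_force: 0.0
```

>>> move_arm --pt "0 0 0 0 0 2 -0.1" --pt "0 0 0 0 0 4 -0.1" --pt "0 0 0 0 0 6 -0.1" --pt "0 0 0 0 0 7 -0.1" --pt "0 0 0 0 0 7 -0.1"

```text
time_s: 4.2
position: [0.4847, 0.2322, 0.0713]
tool_rot: [[0.994, 0.106, -0.001], [0.106, -0.994, -0.0], [-0.001, 0.0, -1.0]]
ft_force: [-0.2, -0.3, -0.0]
grip_width: 0.0387
gripper_force: 0.0
```

>>> move_arm --pt "0 0 0 0 0 0 -1" --pt "0 0 0 0 0 0 -1" --pt "0 0 0 0 0 0 -1" --pt "0 0 0 0 0 0 -1" --pt "0 0 0 0 0 0 -1"

```text
time_s: 4.7
position: [0.4852, 0.2323, 0.0725]
tool_rot: [[0.994, 0.106, 0.002], [0.106, -0.994, 0.001], [0.002, -0.0, -1.0]]
ft_force: [0.3, 0.4, 6.0]
grip_width: 0.0031
gripper_force: 41.6
```

>>> move_arm --pt "0 0 0 0 0 0 -1" --pt "0 0 0 0 0 0 -1" --pt "0 0 0 0 0 0 -1"

```text
time_s: 5.0
position: [0.4852, 0.2323, 0.0725]
tool_rot: [[0.994, 0.106, 0.002], [0.106, -0.994, 0.001], [0.002, -0.0, -1.0]]
ft_force: [-0.9, 0.1, 7.0]
grip_width: 0.0038
gripper_force: 41.6
```

>>> move_arm --pt "0 0 0 0 0 -2 -1" --pt "0 0 0 0 0 -4 -1" --pt "0 0 0 0 0 -6 -1" --pt "0 0 0 0 0 -8 -1" --pt "0 0 0 0 0 -10 -1"

```text
time_s: 5.5
position: [0.4844, 0.2321, 0.1723]
tool_rot: [[0.994, 0.106, -0.0], [0.106, -0.994, -0.0], [-0.0, 0.0, -1.0]]
ft_force: [0.1, 0.2, -0.3]
grip_width: 0.0033
gripper_force: 40.6
```

>>> move_arm --pt "0 0 0 0 0 -1 -1" --pt "0 0 0 0 0 -2 -1" --pt "0 0 0 0 0 -2 -1" --pt "0 0 0 0 0 -2 -1"

```text
time_s: 5.9
position: [0.4844, 0.232, 0.1907]
tool_rot: [[0.994, 0.106, -0.001], [0.106, -0.994, -0.0], [-0.001, 0.0, -1.0]]
ft_force: [0.5, -0.5, -1.1]
grip_width: 0.0036
gripper_force: 40.6
```

Run:
```python
from h import *
np.set_printoptions(precision=4,suppress=True)
s=env.observe(); print(s["position"],s["grip_width"],s["gripper_force"],s["ft_force"],s["tool_rot"])
q=env.get_image("side"); c=env.get_image("scene"); save(q,"c_side.png",2.5,(180,60,420,260))
T=np.array(s["tool_rot"]);pos=np.array(s["position"])
for t in("tall_plate",):
  r=[]
  for n,w in(("side",q),("scene",c)):
    for o in env.outline_of(t,w)[:2]:
        m=o["mask"].astype(np.uint8); cs=max(cv2.findContours(m,0,2)[0],key=cv2.contourArea)
        print(n,t,round(o["conf"],2),np.round(o["bbox"]),cv2.approxPolyDP(cs,3,True)[:,0].tolist())
    L=env.tip_of(t,w); print([(l["pixel"],l["conf"]) for l in L[:2]])
    print("expect corners",proj(w,[pos+T@np.array([x,0,z]) for x,z in((-.035,-.0385),(.035,-.0385),(.035,.0615),(-.035,.0615))]).round(1).tolist())
# vice points again from current unoccluded views
for t in("vice","slot_floor","jaw_face","screw_grip"):
    r=[]
    for n,w in(("side",q),("scene",c)):
        L=env.tip_of(t,w); print(t,n,[(np.round(l["pixel"],1),round(l["conf"],2)) for l in L[:2]])
        if L: r.append(ray(w,L[0]["pixel"]))
    if len(r)>1: X=tri(r); print("  ",X,[round(float(np.linalg.norm(np.cross(X-o,d)))*1e3,1) for o,d in r])
```

```text
[0.4844 0.232  0.1907] 0.003647646213834795 40.619956254959106 [ 0.4756 -0.5348 -1.1365] [[ 0.9943  0.1062 -0.001 ]
 [ 0.1062 -0.9943 -0.0003]
 [-0.001   0.0001 -1.    ]]
side tall_plate 0.75 [328. 232.  47.  45.] [[306, 207], [303, 252], [343, 251], [350, 207], [335, 216], [328, 228], [318, 226], [317, 206]]
side tall_plate 0.2 [302. 144.  11.  17.] [[300, 134], [297, 148], [303, 150], [306, 144]]
[([319.6, 252.5], 0.69)]
expect corners [[349.7, 205.9], [305.7, 207.0], [302.2, 252.5], [342.8, 251.3]]
scene tall_plate 0.73 [297. 110.  30.  34.] [[286, 90], [285, 118], [304, 125], [307, 92], [301, 91], [299, 102], [293, 104]]
[([293.9, 122.4], 0.92), ([300.4, 151.7], 0.16)]
expect corners [[285.0, 82.9], [307.9, 91.8], [304.4, 126.2], [283.4, 116.8]]
vice side [(array([299.5, 178.3]), 0.68), (array([266.9, 165. ]), 0.68)]
vice scene [(array([177.4, 240.7]), 0.92), (array([292.7, 124.3]), 0.16)]
   [ 0.5097 -0.1821 -0.0031] [7.9, 7.9]
slot_floor side [(array([303.3, 179.9]), 0.66)]
slot_floor scene [(array([194.1, 230. ]), 0.56), (array([310.9, 139.1]), 0.54)]
   [ 0.5101 -0.1416  0.0129] [3.0, 3.0]
jaw_face side [(array([194.7, 220.9]), 0.7), (array([307.1, 166.3]), 0.59)]
jaw_face scene [(array([190.4, 220. ]), 0.9)]
   [ 0.6545 -0.0827  0.0368] [144.8, 144.8]
screw_grip side [(array([206.4, 175.8]), 0.75), (array([303.1, 139.8]), 0.65)]
screw_grip scene [(array([153.4, 237.2]), 0.81)]
   [ 0.662  -0.1932  0.0828] [125.0, 125.0]
```

View pics/c_side.png

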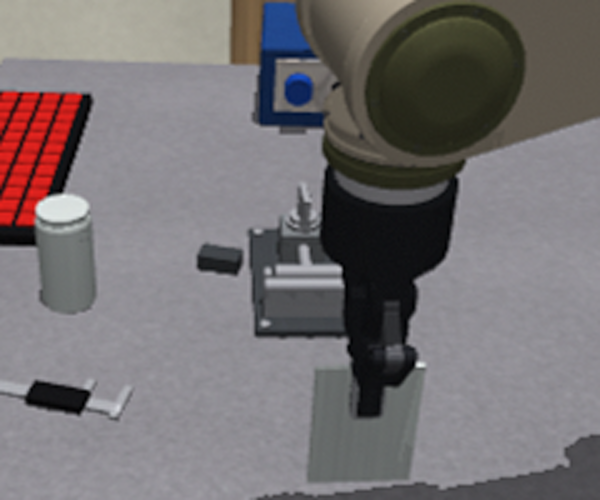

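The plate hangs square in the fingers (side crop 310–425, 365–480), matching the expected corners. Next I'll move to the vice and look from near.

>>> move_arm --pt "0 0 0 0 2.5 -0.5 -1" --pt "0 0 0 0 6 -1 -1" --pt "0 0 0 0 10 -1 -1" --pt "0 0 0 -0.2 14 -1 -1" --pt "0 0 0 -0.2 18 -1 -1"

```text
time_s: 7.1
position: [0.5016, 0.0514, 0.2015]
tool_rot: [[0.994, 0.107, 0.0], [0.107, -0.994, -0.0], [0.0, 0.0, -1.0]]
ft_force: [0.6, 0.1, -1.0]
grip_width: 0.003
gripper_force: 40.6
```

>>> move_arm --pt "0 0 0 0 4 0 -1" --pt "0 0 0 0 8 0 -1" --pt "0 0 0 -0.3 11 0 -1" --pt "0 0 0 -0.3 13.3 0 -1" --pt "0 0 0 -0.3 13.3 0 -1"

```text
time_s: 7.6
position: [0.5132, -0.0821, 0.2012]
tool_rot: [[0.995, 0.103, 0.0], [0.103, -0.995, -0.001], [0.0, 0.001, -1.0]]
ft_force: [0.5, 0.7, -0.6]
grip_width: 0.0036
gripper_force: 40.6
```

>>> move_arm --pt "0 0 0 0 0 0 -1" --pt "0 0 0 0 0 0 -1"

```text
time_s: 7.8
position: [0.5128, -0.0788, 0.2014]
tool_rot: [[0.994, 0.107, -0.0], [0.107, -0.994, 0.0], [-0.0, -0.0, -1.0]]
ft_force: [0.4, 0.1, -0.2]
grip_width: 0.0037
gripper_force: 40.6
```

Run:
```python
from h import *
np.set_printoptions(precision=4,suppress=True)
s=env.observe(); print(s["position"],s["q"],s["grip_width"])
p=env.get_image("wrist"); save(p,"d_wrist.png",1.5); cv2.imwrite("pics/d_raw.png",p["color"][:,:,::-1]); np.savez("d.npz",**{k:p[k] for k in("R","t","fov_y","cx","cy","color")})
q=env.get_image("side"); c=env.get_image("scene")
for t,z in(("vice",0),("slot_floor",.01),("jaw_face",.05),("screw_grip",.076),("tall_plate",.13)):
    r=[]
    for n,w in(("wrist",p),("side",q),("scene",c)):
        for l in env.tip_of(t,w)[:2]: print(t,n,np.round(l["pixel"],1),round(l["conf"],2),atz(w,l["pixel"],z))
for t in("vice","jaw_face","thumbscrew"):
    for o in env.outline_of(t,p)[:2]:
        m=o["mask"].astype(np.uint8); cs=max(cv2.findContours(m,0,2)[0],key=cv2.contourArea)
        print(t,round(o["conf"],2),np.round(o["bbox"]),cv2.approxPolyDP(cs,2.5,True)[:,0].tolist())
```

```text
[ 0.5128 -0.0788  0.2014] [-21.829   20.1113  82.2292   0.0126  77.6693  62.0244] 0.003667814171936847
vice wrist [357.3 169.7] 0.96 [ 0.5135 -0.1857  0.    ]
vice wrist [402.9  85.5] 0.26 [ 0.6    -0.2118  0.    ]
vice side [298.2 176.7] 0.91 [ 0.5198 -0.1764  0.    ]
vice scene [179.  240.5] 0.8 [ 0.5049 -0.1813  0.    ]
slot_floor wrist [306.6 172.1] 0.91 [ 0.508  -0.1322  0.01  ]
slot_floor side [304.9 181.5] 0.67 [ 0.5033 -0.1419  0.01  ]
slot_floor scene [194.9 228.6] 0.59 [ 0.5094 -0.1362  0.01  ]
slot_floor scene [154.1 236.5] 0.53 [ 0.4614 -0.2204  0.01  ]
jaw_face wrist [323.  187.8] 0.8 [ 0.5058 -0.1416  0.05  ]
jaw_face side [306.8 168.6] 0.62 [ 0.501  -0.1412  0.05  ]
jaw_face scene [191.6 219. ] 0.64 [ 0.511  -0.1397  0.05  ]
screw_grip wrist [443.3 195.5] 0.91 [ 0.518  -0.2352  0.076 ]
tall_plate wrist [257.  213.3] 0.64 [ 0.5081 -0.081   0.13  ]
tall_plate side [302.4 152.2] 0.84 [ 0.5168 -0.0881  0.13  ]
tall_plate side [268.3 165.4] 0.25 [ 0.5915 -0.0283  0.13  ]
tall_plate scene [207.2 180.5] 0.7 [ 0.5066 -0.079   0.13  ]
vice 0.66 [371. 175. 202. 115.] [[273, 117], [269, 220], [289, 220], [298, 230], [321, 229], [324, 222], [444, 226], [451, 206], [472, 205], [472, 198], [455, 187], [469, 126], [467, 123], [295, 115]]
jaw_face 0.6 [356. 181.  83.  78.] [[396, 177], [342, 172], [342, 147], [336, 141], [321, 143], [317, 151], [312, 206], [320, 218], [332, 219], [340, 184], [395, 186]]
thumbscrew 0.82 [440. 190.  58.  37.] [[412, 190], [412, 196], [427, 207], [472, 204], [470, 197], [450, 188], [434, 174], [421, 178]]
```

View pics/d_wrist.png

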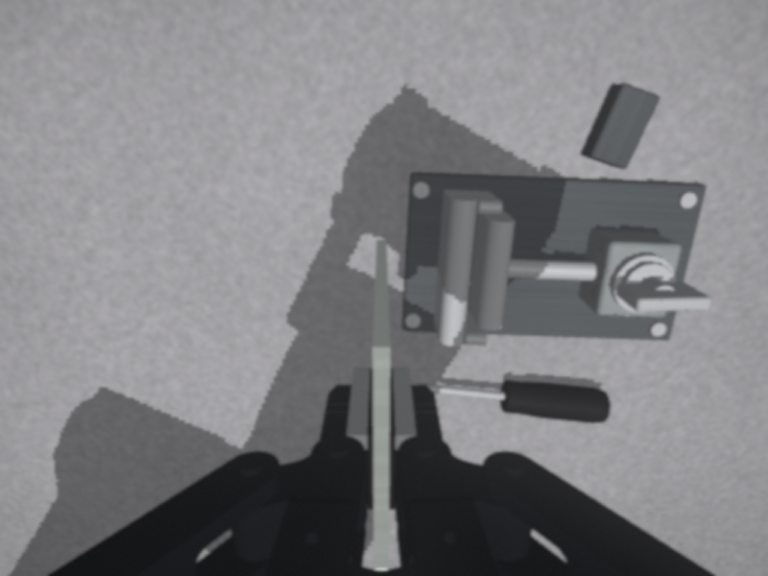

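The held plate is seen edge-on at (380,240–560). The vice base corners are near (410,172), (705,184), (668,340) and (403,330). The slot shows between the jaws at about x=480, and the wing bar is at (675,295).

Run:
```python
from h import *
np.set_printoptions(precision=4,suppress=True)
p=dict(np.load("d.npz")); p={k:(float(v) if v.ndim==0 else v) for k,v in p.items()}
g=cv2.cvtColor(p["color"],cv2.COLOR_RGB2GRAY)
B=[]
for x,y in((421,190),(689,200),(659,329),(413,321)):
    x/=1.5;y/=1.5; x0,y0=int(x)-6,int(y)-6; w=g[y0:y0+13,x0:x0+13].astype(float); w=np.clip(w-(w.min()*.5+w.max()*.5),0,None)
    yy,xx=np.mgrid[y0:y0+13,x0:x0+13]; B.append(((w*xx).sum()/w.sum(),(w*yy).sum()/w.sum()))
B=np.array(B);W=np.array([atz(p,b,.0115)[:2] for b in B]);print(B,W,"centre",W.mean(0))
# order: +x+y, +x-y, -x-y, -x+y
ey=(W[0]-W[1])+(W[3]-W[2]); ex=(W[0]-W[3])+(W[1]-W[2]); print("yaw from y",np.degrees(np.arctan2(-ey[0],ey[1])),"x",np.degrees(np.arctan2(ex[1],ex[0])),np.linalg.norm(ey)/2,np.linalg.norm(ex)/2)
for c,z in(((410,172),0),((705,184),.0),((668,340),.01),((403,330),.01)): print(atz(p,(c[0]/1.5,c[1]/1.5),z)[:2])
save(p,"d_crop.png",6,(265,110,365,205+30))
yaw=np.arctan2(-ey[0],ey[1]);Rz=np.array([[np.cos(yaw),-np.sin(yaw),0],[np.sin(yaw),np.cos(yaw),0],[0,0,1]]);o=np.r_[W.mean(0),0]
V=lambda *v:o+Rz@np.array(v)
print("slot fixed face ends z.05",proj(p,[V(-.035,.0523,.042),V(.035,.0523,.042),V(0,-.05,.076)]), "screw",V(0,-.05,.076),"slot mid",V(0,.049,.01))
# wing bar long edges: top at z=.086
for c in((630,305),(708,300)): print(atz(p,(c[0]/1.5,c[1]/1.5),.086)[:2])
```

```text
[[280.3537 126.3163]
 [458.7282 133.2106]
 [438.7855 219.4252]
 [274.9721 213.5351]] [[ 0.5507 -0.0997]
 [ 0.5627 -0.2714]
 [ 0.4723 -0.2779]
 [ 0.4604 -0.1061]] centre [ 0.5115 -0.1888]
yaw from y 3.9762452977625022 x 4.091587573550053 0.17217165518891853 0.09056381257635877
[ 0.5596 -0.0924]
[ 0.5728 -0.2863]
[ 0.4643 -0.2882]
[ 0.4517 -0.1006]
slot fixed face ends z.05 [[312.7894 217.3354]
 [320.2641 144.6833]
 [446.3691 199.3544]] screw [ 0.515  -0.2387  0.076 ] slot mid [ 0.5081 -0.1399  0.01  ]
[ 0.5125 -0.2124]
[ 0.5197 -0.2529]
```

View pics/d_crop.png

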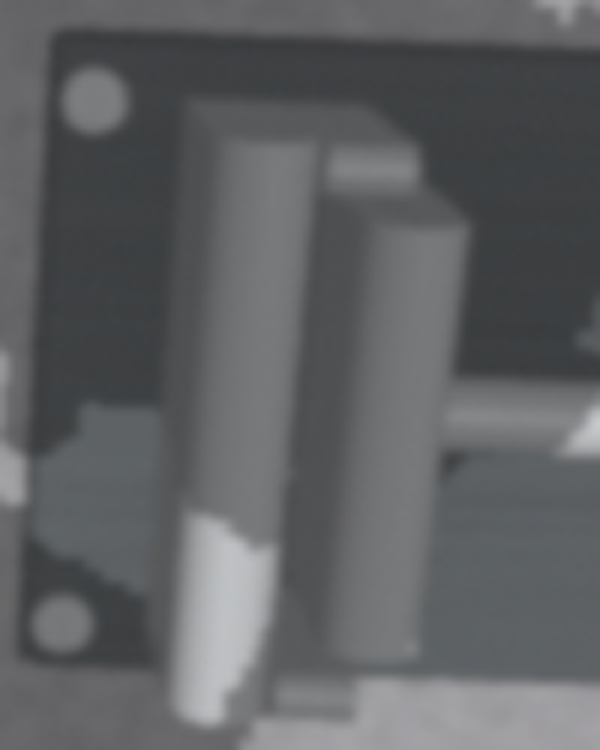

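>>> move_arm --pt "0 0 1 -0.5 3 0 -1" --pt "0 0 2.1 -1.1 5.9 0 -1" --pt "0 0 2.1 -1.1 5.9 3 -1" --pt "0 0 2.1 -1.1 5.9 6.1 -1" --pt "0 0 2.1 -1.1 5.9 6.1 -1"

```text
time_s: 9.35
position: [0.5065, -0.1389, 0.1372]
tool_rot: [[0.998, 0.069, -0.006], [0.069, -0.998, 0.003], [-0.006, -0.004, -1.0]]
ft_force: [-0.2, 0.7, -0.4]
grip_width: 0.0034
gripper_force: 40.6
```

>>> move_arm --pt "0 0 0 0 0 0 -1" --pt "0 0 0 0 0 0 -1"

```text
time_s: 9.55
position: [0.509, -0.1397, 0.142]
tool_rot: [[0.998, 0.07, 0.002], [0.07, -0.998, -0.001], [0.002, 0.002, -1.0]]
ft_force: [-0.5, -0.0, -0.3]
grip_width: 0.0035
gripper_force: 40.6
```

Run:
```python
from h import *
np.set_printoptions(precision=4,suppress=True)
s=env.observe(); T=np.array(s["tool_rot"]);pos=np.array(s["position"]);print(pos,T[:,0])
d=dict(np.load("d.npz")); d={k:(float(v) if v.ndim==0 else v) for k,v in d.items()}
Td=np.array([[.994,.107,0],[.107,-.994,0],[0,0,-1]]).astype(float);pd=np.array([.5128,-.0788,.2014])
print("d plate near end pred (top,bottom)",proj(d,[pd+Td@[.035,0,-.0385],pd+Td@[.035,0,.0615]]))
g=cv2.cvtColor(d["color"],cv2.COLOR_RGB2GRAY); print([ (r,g[r,250:258].tolist()) for r in list(range(152,166,2))+list(range(222,238,2))])
p=env.get_image("wrist"); save(p,"e_crop.png",4,(160,60,360,210))
print("plate near end pred",proj(p,[pos+T@[.035,0,-.0385],pos+T@[.035,0,.0615]]))
q=env.get_image("side"); c=env.get_image("scene")
for n,w in(("side",q),("scene",c)):
    print(n,"expect",proj(w,[pos+T@np.array([x,0,z]) for x,z in((-.035,-.0385),(.035,-.0385),(.035,.0615),(-.035,.0615))]).round(1).tolist())
    for o in env.outline_of("tall_plate",w)[:1]:
        m=o["mask"].astype(np.uint8); cs=max(cv2.findContours(m,0,2)[0],key=cv2.contourArea)
        print(n,round(o["conf"],2),cv2.approxPolyDP(cs,2,True)[:,0].tolist())
```

```text
[ 0.509  -0.1397  0.142 ] [0.9975 0.0701 0.0024]
d plate near end pred (top,bottom) [[254.8728 231.0849]
 [254.5408 159.0639]]
[(152, [103, 103, 104, 105, 106, 105, 103, 102]), (154, [103, 104, 105, 106, 107, 105, 103, 102]), (156, [110, 109, 108, 108, 106, 104, 102, 101]), (158, [152, 151, 149, 144, 132, 120, 110, 104]), (160, [157, 144, 134, 130, 128, 124, 116, 109]), (162, [151, 133, 120, 115, 114, 115, 116, 116]), (164, [149, 131, 120, 115, 114, 115, 121, 135]), (222, [116, 117, 116, 117, 117, 116, 117, 116]), (224, [116, 116, 117, 116, 117, 116, 116, 117]), (226, [116, 116, 117, 117, 117, 116, 117, 116]), (228, [116, 116, 116, 116, 116, 117, 116, 116]), (230, [124, 124, 124, 124, 124, 124, 124, 124]), (232, [153, 153, 153, 153, 154, 153, 153, 153]), (234, [157, 158, 158, 157, 157, 158, 158, 158]), (236, [157, 157, 157, 157, 157, 157, 157, 157])]
plate near end pred [[254.8514 230.9548]
 [254.481  159.0133]]
side expect [[322.0, 121.9], [291.7, 121.8], [289.9, 158.4], [318.6, 158.4]]
side 0.87 [[294, 122], [291, 157], [317, 158], [322, 124], [315, 123], [312, 135], [304, 138], [301, 135], [302, 124]]
scene expect [[171.1, 169.8], [192.6, 185.2], [199.2, 217.7], [179.4, 202.3]]
scene 0.57 [[185, 180], [187, 193], [183, 195], [176, 191], [178, 201], [198, 217], [194, 185]]
```

View pics/e_crop.png

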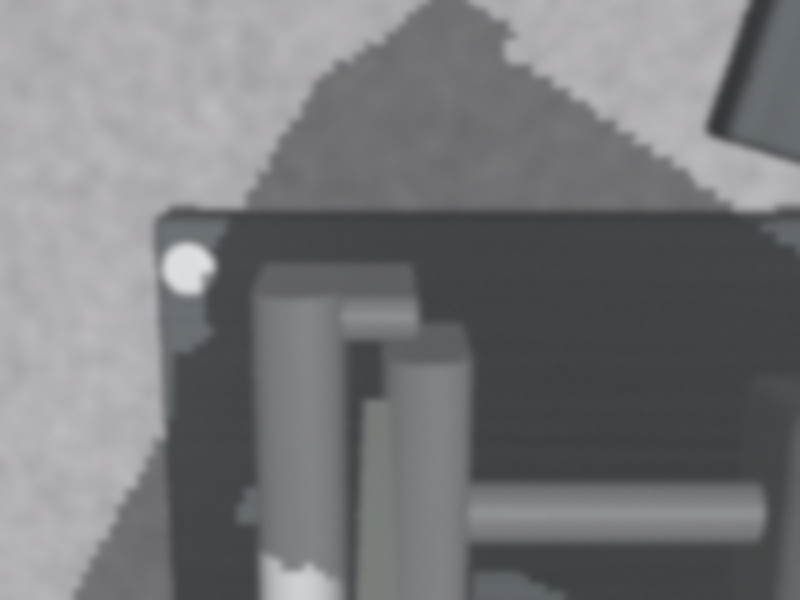

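The near end of the plate's bottom is at crop (378,396). The slot between the jaws has its centre at about crop x=365, a little left of the plate, and the lug's inner edge is near crop row 340.

Run:
```python
from h import *
np.set_printoptions(precision=4,suppress=True)
s=env.observe(); T=np.array(s["tool_rot"]);pos=np.array(s["position"]);print(pos,T[:,0])
p=env.get_image("wrist"); g=cv2.cvtColor(p["color"],cv2.COLOR_RGB2GRAY)
for r in(136,140,144,148,152,156,164,172,180,190): print(r,g[r,238:268].tolist())
print("col250 rows126-160",g[126:160,252].tolist())
tt=lambda px,z:(T.T@(atz(p,px,z)-pos))*1e3
print("lug inner/outer edges tool mm",tt((256,145),.05),tt((256,135),.05),"gap edges",tt((245.75,152),.045),tt((256.75,152),.045))
```

```text
[ 0.5085 -0.1395  0.1411] [0.9976 0.0699 0.0011]
136 [131, 129, 127, 125, 122, 119, 116, 119, 125, 129, 131, 130, 130, 131, 131, 131, 131, 131, 131, 130, 131, 130, 131, 130, 129, 127, 114, 93, 75, 68]
140 [132, 130, 127, 125, 122, 119, 117, 119, 125, 129, 130, 130, 130, 130, 130, 130, 130, 129, 130, 131, 130, 130, 130, 130, 131, 128, 119, 103, 90, 86]
144 [132, 130, 128, 126, 122, 118, 114, 107, 100, 95, 93, 91, 92, 91, 91, 92, 92, 95, 98, 99, 100, 100, 100, 100, 100, 100, 98, 97, 96, 95]
148 [132, 130, 128, 126, 123, 119, 114, 105, 93, 80, 71, 69, 68, 68, 69, 69, 71, 78, 89, 95, 97, 97, 96, 96, 96, 96, 96, 95, 95, 95]
152 [132, 130, 128, 126, 123, 120, 114, 105, 92, 79, 71, 69, 68, 68, 68, 68, 71, 77, 89, 98, 106, 111, 115, 119, 121, 123, 124, 126, 127, 128]
156 [132, 130, 128, 126, 123, 119, 114, 105, 93, 79, 70, 67, 67, 67, 67, 68, 70, 77, 88, 99, 107, 112, 116, 119, 121, 124, 125, 126, 127, 129]
164 [131, 130, 128, 126, 123, 119, 115, 108, 96, 81, 72, 74, 89, 109, 119, 122, 123, 123, 121, 116, 113, 114, 116, 119, 122, 123, 125, 126, 127, 129]
172 [131, 131, 128, 126, 123, 119, 115, 108, 96, 82, 74, 80, 99, 115, 122, 123, 123, 123, 122, 118, 114, 114, 117, 120, 122, 124, 125, 126, 128, 129]
180 [131, 131, 129, 126, 124, 120, 116, 109, 97, 81, 73, 83, 105, 119, 124, 123, 124, 124, 123, 121, 117, 116, 117, 120, 123, 124, 125, 126, 128, 129]
190 [132, 131, 129, 128, 124, 121, 116, 109, 97, 82, 77, 90, 110, 120, 123, 124, 124, 124, 124, 123, 120, 118, 118, 121, 123, 124, 126, 127, 128, 129]
col250 rows126-160 [92, 95, 96, 95, 95, 96, 100, 108, 118, 125, 131, 137, 141, 137, 130, 124, 118, 108, 91, 75, 68, 68, 69, 68, 68, 69, 68, 67, 67, 67, 67, 67, 70, 86]
lug inner/outer edges tool mm [37.5618  1.0749 91.1028] [44.4352  1.0573 91.1106] gap edges [31.5398 -6.1138 96.0907] [31.5431  1.6463 96.0963]
```

>>> move_arm --pt "0 0 0 0 -0.2 0 -1" --pt "0 0 0 0 -0.2 0 -1" --pt "0 0 0 0 -0.2 1 -1" --pt "0 0 0 0 -0.2 2 -1" --pt "0 0 0 0 -0.2 2 -1"

```text
time_s: 10.35
position: [0.5073, -0.1371, 0.1184]
tool_rot: [[0.998, 0.07, -0.003], [0.07, -0.998, 0.002], [-0.003, -0.002, -1.0]]
ft_force: [0.3, 0.1, -0.7]
grip_width: 0.0033
gripper_force: 40.6
```

>>> move_arm --pt "0 0 0 0 0 0.5 -1" --pt "0 0 0 0 0 1 -1" --pt "0 0 0 0 0 1.5 -1" --pt "0 0 0 0 0 1.5 -1"

```text
time_s: 10.75
position: [0.5078, -0.1374, 0.1046]
tool_rot: [[0.998, 0.07, -0.001], [0.07, -0.998, 0.001], [-0.001, -0.001, -1.0]]
ft_force: [-0.8, 0.2, -1.4]
grip_width: 0.0032
gripper_force: 40.6
```

Run:
```python
from h import *
np.set_printoptions(precision=4,suppress=True)
s=env.observe(); T=np.array(s["tool_rot"]);pos=np.array(s["position"]);print(pos,T[:,0],s["ft_force"],s["wrist_torque"])
p=env.get_image("wrist"); g=cv2.cvtColor(p["color"],cv2.COLOR_RGB2GRAY)
f,_,_=K(p)
for r in(144,150,156,160,166,172): print(r,g[r,230:270].tolist())
print(proj(p,[pos+T@[.035,0,.0615],pos+T@[.035,0,-.0385]]))
```

```text
[ 0.5078 -0.1374  0.1046] [ 0.9976  0.0697 -0.0011] [-0.7752  0.1619 -1.3541] [-0.0033  0.0488 -0.0183]
144 [125, 125, 126, 127, 128, 130, 131, 131, 131, 130, 129, 129, 128, 127, 124, 121, 117, 116, 119, 123, 124, 124, 124, 124, 124, 124, 124, 123, 123, 124, 124, 124, 123, 123, 123, 124, 123, 124, 122, 118]
150 [129, 130, 130, 131, 133, 134, 136, 136, 137, 135, 134, 132, 131, 128, 125, 121, 118, 119, 128, 135, 137, 137, 137, 137, 137, 137, 138, 137, 137, 138, 137, 138, 137, 137, 138, 137, 138, 138, 137, 134]
156 [128, 129, 131, 131, 133, 134, 135, 136, 135, 135, 134, 132, 131, 128, 125, 122, 117, 111, 100, 88, 81, 79, 78, 78, 79, 78, 78, 78, 82, 88, 95, 98, 100, 100, 100, 100, 100, 101, 100, 99]
160 [129, 129, 130, 131, 132, 134, 135, 136, 136, 135, 133, 132, 131, 128, 125, 122, 117, 111, 98, 87, 88, 102, 111, 114, 114, 114, 109, 98, 86, 85, 92, 98, 99, 100, 100, 100, 99, 100, 99, 99]
166 [128, 129, 130, 131, 132, 133, 134, 134, 135, 136, 134, 132, 131, 129, 126, 123, 118, 111, 100, 92, 99, 114, 123, 125, 126, 125, 120, 106, 89, 87, 93, 100, 107, 112, 116, 119, 121, 124, 126, 127]
172 [128, 129, 130, 131, 132, 133, 134, 135, 136, 135, 134, 132, 131, 128, 126, 123, 118, 111, 100, 95, 105, 118, 124, 126, 126, 125, 123, 112, 95, 88, 93, 100, 106, 112, 116, 119, 122, 125, 126, 127]
[[254.502  159.0425]
 [254.8919 230.9855]]
```

Plate is centred in the gap (columns 248–260, plate 250–257). I'll go down.

>>> move_arm --pt "0 0 0 0 0 0.8 -1" --pt "0 0 0 0 0 1.6 -1" --pt "0 0 0 0 0 2.4 -1" --pt "0 0 0 0 0 2.6 -1" --pt "0 0 0 0 0 2.6 -1"

```text
time_s: 11.3
position: [0.5079, -0.1374, 0.0788]
tool_rot: [[0.998, 0.07, -0.001], [0.07, -0.998, 0.0], [-0.001, -0.001, -1.0]]
ft_force: [0.3, -0.1, -0.6]
grip_width: 0.0035
gripper_force: 40.6
```

>>> move_arm --pt "0 0 0 0 0 0.3 -1" --pt "0 0 0 0 0 0.6 -1" --pt "0 0 0 0 0 0.6 -1" --pt "0 0 0 0 0 0.6 -1"

```text
time_s: 11.7
position: [0.5081, -0.1375, 0.0734]
tool_rot: [[0.998, 0.07, 0.0], [0.07, -0.998, -0.0], [0.0, 0.0, -1.0]]
ft_force: [-0.3, -0.7, -1.2]
grip_width: 0.0035
gripper_force: 40.6
```

>>> move_arm --pt "0 0 0 0 0 0.1 -1" --pt "0 0 0 0 0 0.1 -1" --pt "0 0 0 0 0 0.1 -0.2" --pt "0 0 0 0 0 0.1 -0.2" --pt "0 0 0 0 0 0.1 -0.2"

```text
time_s: 12.2
position: [0.5081, -0.1375, 0.0723]
tool_rot: [[0.998, 0.07, 0.0], [0.07, -0.998, -0.0], [0.0, 0.0, -1.0]]
ft_force: [0.3, 0.2, -0.2]
grip_width: 0.0342
gripper_force: 0.0
```

>>> move_arm --pt "0 0 0 0 0 0 -0.2" --pt "0 0 0 0 0 -2 -0.2" --pt "0 0 0 0 0 -5 -0.2" --pt "0 0 0 0 0 -9 -0.2" --pt "0 0 0 0 0 -9 -0.2"

```text
time_s: 12.7
position: [0.51, -0.1384, 0.167]
tool_rot: [[0.998, 0.07, 0.008], [0.07, -0.998, -0.004], [0.008, 0.005, -1.0]]
ft_force: [0.8, -1.2, 0.2]
grip_width: 0.0341
gripper_force: 0.0
```

Run:
```python
from h import *
np.set_printoptions(precision=4,suppress=True)
s=env.observe(); T=np.array(s["tool_rot"]);pos=np.array(s["position"]);print(pos,T[:,0],s["q"],s["grip_width"])
p=env.get_image("wrist"); q=env.get_image("side"); c=env.get_image("scene")
np.savez("f.npz",**{k:p[k] for k in("R","t","fov_y","cx","cy","color")})
im=np.hstack([cv2.resize(p["color"][:,:,::-1],(480,360)),cv2.resize(q["color"][100:220,230:350,::-1],(320,320))[:, :]  if 0 else cv2.resize(q["color"][100:220,230:350,::-1],(320,360))]); cv2.imwrite("pics/f.png",im)
cen=np.array([.5081,-.1375,0]);X=np.array([.9976,.0697,0])
for n,w in(("side",q),("scene",c),("wrist",p)):
    print(n,"expect",proj(w,[cen+X*x+[0,0,z] for x,z in((-.035,.11),(.035,.11),(.035,.01),(-.035,.01))]).round(1).tolist())
    for o in env.outline_of("tall_plate",w)[:1]:
        m=o["mask"].astype(np.uint8); cs=max(cv2.findContours(m,0,2)[0],key=cv2.contourArea)
        print(n,round(o["conf"],2),cv2.approxPolyDP(cs,2,True)[:,0].tolist())
    for l in env.tip_of("screw_grip",w)[:1]: print("screw",l["pixel"],l["conf"],atz(w,l["pixel"],.076))
```

```text
[ 0.51   -0.1384  0.167 ] [0.9975 0.0699 0.0078] [-28.0291  22.7204  84.278    0.0035  72.474   57.9632] 0.03410332450751555
side expect [[320.0, 148.5], [290.8, 148.6], [289.2, 182.4], [316.8, 182.4]]
side 0.58 [[320, 149], [293, 149], [292, 169], [317, 169]]
screw [303.6, 142.9] 0.4 [ 0.5098 -0.2213  0.076 ]
scene expect [[177.7, 192.6], [198.0, 208.0], [203.7, 236.4], [184.9, 221.1]]
scene 0.8 [[179, 195], [182, 213], [200, 226], [199, 209]]
screw [153.0, 236.7] 0.67 [ 0.5147 -0.2386  0.076 ]
wrist expect [[252.4, 267.0], [252.4, 164.4], [252.3, 136.0], [252.4, 210.6]]
wrist 0.86 [[251, 142], [249, 266], [252, 268], [254, 149]]
screw [390.4, 200.1] 0.78 [ 0.5147 -0.2374  0.076 ]
```

View pics/f.png

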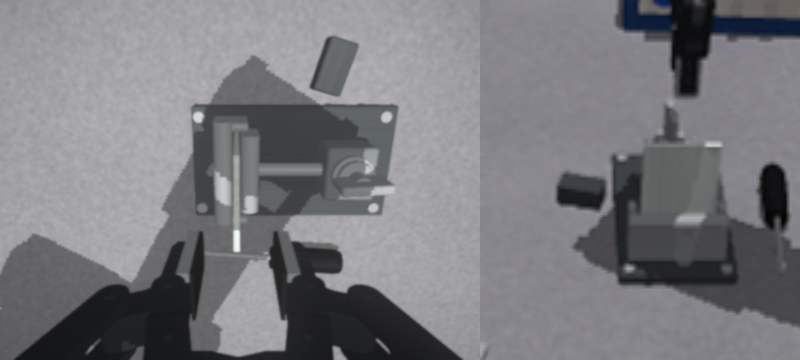

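The plate stands fully down between the jaws (wrist (237,185), side (682,180)), released. Now I'll go over the screw, turning to the wing's direction.

>>> move_arm --pt "0 0 -8 0 2 0 -0.2" --pt "0 0 -16 0 4 0 -0.2" --pt "0 0 -24 0 6 0 -0.2" --pt "0 0 -32 0 8 0 -0.2" --pt "0 0 -40 0 9.9 0 -0.2"

```text
time_s: 13.65
position: [0.5149, -0.2371, 0.1619]
tool_rot: [[0.715, 0.699, -0.001], [0.699, -0.715, 0.0], [-0.0, -0.001, -1.0]]
ft_force: [0.1, -0.3, 0.3]
grip_width: 0.034
gripper_force: 0.0
```

>>> move_arm --pt "0 0 -8 0 0 0 -0.2" --pt "0 0 -16 0 0 0 -0.2" --pt "0 0 -24 0 0 0 -0.2" --pt "0 0 -32 0 0 0 -0.2" --pt "0 0 -40 0 0 0 -0.2"

```text
time_s: 14.15
position: [0.5149, -0.2362, 0.1619]
tool_rot: [[0.099, 0.995, -0.001], [0.995, -0.099, 0.001], [0.0, -0.001, -1.0]]
ft_force: [0.3, 0.6, 0.6]
grip_width: 0.0342
gripper_force: 0.0
```

>>> move_arm --pt "0 0 -8 0 0 0 -0.2" --pt "0 0 -16 0 0 0 -0.2" --pt "0 0 -16 0 0 0 -0.2" --pt "0 0 -16 0 0 0 -0.2"

```text
time_s: 14.55
position: [0.515, -0.2362, 0.1621]
tool_rot: [[-0.17, 0.985, -0.0], [0.985, 0.17, 0.0], [0.0, -0.0, -1.0]]
ft_force: [-0.5, -0.3, -0.6]
grip_width: 0.034
gripper_force: 0.0
```

Run:
```python
from h import *
np.set_printoptions(precision=4,suppress=True)
s=env.observe(); T=np.array(s["tool_rot"]);pos=np.array(s["position"]);print(pos,T[:,0],T[:,1],s["q"],s["grip_width"])
p=env.get_image("wrist"); save(p,"g.png",1.5); np.savez("g.npz",**{k:p[k] for k in("R","t","fov_y","cx","cy","color")})
for l in env.tip_of("screw_grip",p)[:1]: print("screw",l["pixel"],l["conf"],atz(p,l["pixel"],.076))
print("exp bar ends",proj(p,[pos*[1,1,0]+T@[x,0,0]+[0,0,.086] for x in(-.02,.02)]))
```

```text
[ 0.515  -0.2362  0.1621] [-0.17    0.9854  0.0003] [ 0.9854  0.17   -0.0003] [-36.6091  26.7786  78.1712   0.0006  75.0729 -46.3962] 0.034012534963819695
screw [252.9, 195.6] 0.86 [ 0.5145 -0.2338  0.076 ]
exp bar ends [[252.934  230.5896]
 [252.9097 175.695 ]]
```

View pics/g.png

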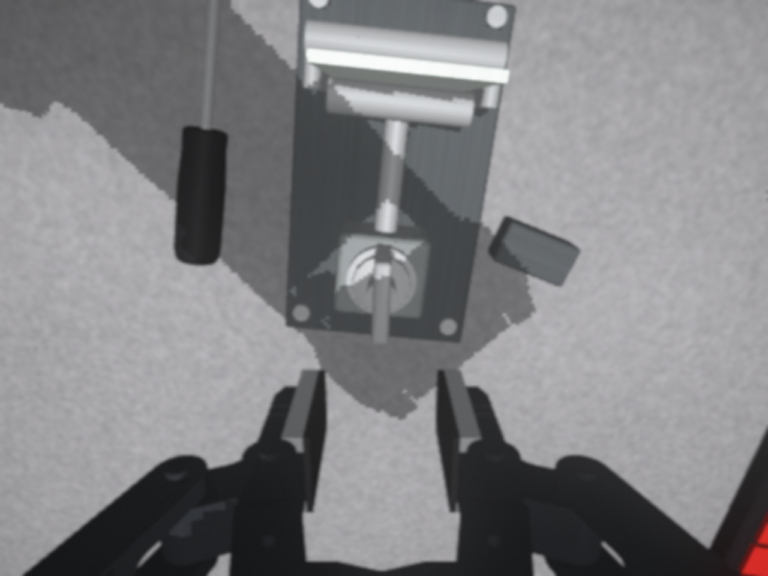

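The bar lies along the tool's x at (382,248–343), midway between the fingers. I'll go down and grip.

>>> move_arm --pt "0 0 0 0 0 3 -0.2" --pt "0 0 0 0 0 6 -0.2" --pt "0 0 0 0 0 8 -0.2" --pt "0 0 0 0 0 10 -0.2" --pt "0 0 0 0 0 10 -0.2"

```text
time_s: 15.15
position: [0.5139, -0.2355, 0.0601]
tool_rot: [[-0.172, 0.985, -0.004], [0.985, 0.172, 0.003], [0.004, -0.003, -1.0]]
ft_force: [-0.6, 0.5, 0.1]
grip_width: 0.0341
gripper_force: 0.0
```

>>> move_arm --pt "0 0 0 0 0 0 -1" --pt "0 0 0 0 0 0 -1" --pt "0 0 0 0 0 0 -1" --pt "0 0 0 0 0 0 -1" --pt "0 0 0 0 0 0 -1" --squeeze 40

```text
time_s: 15.65
position: [0.5151, -0.2367, 0.0635]
tool_rot: [[-0.174, 0.985, 0.001], [0.985, 0.174, -0.002], [-0.002, 0.001, -1.0]]
ft_force: [-3.7, -1.0, 6.9]
grip_width: 0.0074
gripper_force: 42.9
```

Run:
```python
from h import *
s=env.observe(); print({k:np.round(s[k],4).tolist() for k in("position","tool_rot","ft_force","wrist_torque","grip_width","gripper_force")})
```

```text
{'position': [0.5151, -0.2367, 0.0635], 'tool_rot': [[-0.1735, 0.9848, 0.0011], [0.9848, 0.1735, -0.0015], [-0.0017, 0.0008, -1.0]], 'ft_force': [-3.7495, -1.0012, 6.9364], 'wrist_torque': [-0.1769, 0.5883, 0.0323], 'grip_width': 0.0074, 'gripper_force': 42.9104}
```

>>> move_arm --pt "0 0 6 0 0 -0.1 -1" --pt "0 0 14 0 0 -0.1 -1" --pt "0 0 22 0 0 -0.1 -1" --pt "0 0 30 0 0 -0.1 -1" --pt "0 0 38 0 0 -0.1 -1" --squeeze 60

```text
time_s: 16.15
position: [0.5146, -0.2366, 0.0636]
tool_rot: [[0.475, 0.88, -0.001], [0.88, -0.475, -0.001], [-0.001, -0.0, -1.0]]
ft_force: [-3.7, -2.4, 1.0]
grip_width: 0.0068
gripper_force: 62.2
```

>>> move_arm --pt "0 0 8 0 0 0 -1" --pt "0 0 16 0 0 0 -1" --pt "0 0 24 0 0 0 -1" --pt "0 0 32 0 0 0 -1" --pt "0 0 40 0 0 0 -1"

```text
time_s: 16.65
position: [0.5142, -0.2362, 0.0636]
tool_rot: [[0.929, 0.369, -0.002], [0.369, -0.929, 0.0], [-0.002, -0.001, -1.0]]
ft_force: [-6.8, -1.2, 1.9]
grip_width: 0.0065
gripper_force: 62.5
```

>>> move_arm --pt "0 0 5 0 0 0 -1" --pt "0 0 10 0 0 0 -1" --pt "0 0 13 0 0 0 -1" --pt "0 0 13 0 0 0 -1"

```text
time_s: 17.05
position: [0.5141, -0.2361, 0.0636]
tool_rot: [[0.988, 0.155, -0.002], [0.155, -0.988, 0.0], [-0.002, -0.001, -1.0]]
ft_force: [-6.3, -0.1, 2.8]
grip_width: 0.0068
gripper_force: 62.6
```

Run:
```python
from h import *
s=env.observe(); T=np.array(s["tool_rot"]);print({k:np.round(s[k],4).tolist() for k in("position","ft_force","wrist_torque","grip_width","gripper_force","time_s")},"yaw",np.degrees(np.arctan2(T[1,0],T[0,0])))
```

```text
{'position': [0.5141, -0.2361, 0.0636], 'ft_force': [-6.2568, -0.1221, 2.8487], 'wrist_torque': [-0.089, 0.951, -0.0678], 'grip_width': 0.0068, 'gripper_force': 62.577, 'time_s': 17.05} yaw 8.902047846581514
```

>>> move_arm --pt "0 0 1.5 0 0 0 -1" --pt "0 0 3 0 0 0 -1" --pt "0 0 4 0 0 0 -1" --pt "0 0 4 0 0 0 -1" --pt "0 0 4 0 0 0 -1"

```text
time_s: 17.55
position: [0.5141, -0.236, 0.0636]
tool_rot: [[0.996, 0.087, -0.002], [0.087, -0.996, 0.001], [-0.002, -0.001, -1.0]]
ft_force: [-6.7, -0.1, 2.1]
grip_width: 0.0066
gripper_force: 62.6
```

```bash
cat > st.py <<'E'
from h import *
s=env.observe(); T=np.array(s["tool_rot"]);print({k:np.round(s[k],4).tolist() for k in("position","ft_force","wrist_torque","grip_width","gripper_force","time_s")},"yaw",np.degrees(np.arctan2(T[1,0],T[0,0])),"j6",s["joint_efforts"][5])
E
python3 st.py
```

```text
{'position': [0.5141, -0.236, 0.0636], 'ft_force': [-6.7096, -0.1226, 2.1282], 'wrist_torque': [-0.0909, 0.9987, -0.025], 'grip_width': 0.0066, 'gripper_force': 62.6063, 'time_s': 17.55} yaw 4.982238257994371 j6 -0.04968960536643863
```

>>> move_arm --pt "0 0 2 0 0 0 -1" --pt "0 0 3 0 0 0 -1" --pt "0 0 3 0 0 0 -1"

```text
time_s: 17.85
position: [0.5141, -0.236, 0.0636]
tool_rot: [[0.999, 0.037, -0.002], [0.037, -0.999, -0.0], [-0.002, 0.0, -1.0]]
ft_force: [-5.9, 0.4, 1.9]
grip_width: 0.0066
gripper_force: 66.3
```

```bash
python3 st.py
```

```text
{'position': [0.5141, -0.236, 0.0636], 'ft_force': [-5.9476, 0.3778, 1.8904], 'wrist_torque': [-0.0257, 0.9175, 1.0714], 'grip_width': 0.0066, 'gripper_force': 66.2999, 'time_s': 17.85} yaw 2.1082335294717334 j6 1.2373444810509682
```

>>> move_arm --pt "0 0 0 0 0 0 -1" --pt "0 0 0 0 0 0 -1"

```text
time_s: 18.05
position: [0.5141, -0.236, 0.0636]
tool_rot: [[0.999, 0.037, -0.002], [0.037, -0.999, -0.0], [-0.002, 0.0, -1.0]]
ft_force: [-5.1, 0.3, 2.5]
grip_width: 0.0068
gripper_force: 66.2
```

>>> move_arm --pt "0 0 -4 0 0 0 -1" --pt "0 0 -12 0 0 0 -1" --pt "0 0 -20 0 0 0 -1" --pt "0 0 -28 0 0 0 -1" --pt "0 0 -36 0 0 0 -1"

```text
time_s: 18.55
position: [0.5143, -0.2364, 0.0636]
tool_rot: [[0.785, 0.62, -0.001], [0.62, -0.785, -0.0], [-0.001, -0.001, -1.0]]
ft_force: [-6.1, -1.4, 1.5]
grip_width: 0.0068
gripper_force: 62.4
```

>>> move_arm --pt "0 0 -8 0 0 0 -1" --pt "0 0 -16 0 0 0 -1" --pt "0 0 -24 0 0 0 -1" --pt "0 0 -32 0 0 0 -1" --pt "0 0 -40 0 0 0 -1"

```text
time_s: 19.05
position: [0.5148, -0.2367, 0.0636]
tool_rot: [[0.203, 0.979, -0.0], [0.979, -0.203, -0.001], [-0.001, 0.0, -1.0]]
ft_force: [-2.3, -3.2, -1.6]
grip_width: 0.0066
gripper_force: 62.2
```

>>> move_arm --pt "0 0 -7 0 0 0 -1" --pt "0 0 -13 0 0 0 -1" --pt "0 0 -16 0 0 0 -1" --pt "0 0 -16 0 0 0 -1" --pt "0 0 -16 0 0 0 -1"

```text
time_s: 19.55
position: [0.5151, -0.2367, 0.0636]
tool_rot: [[-0.068, 0.998, 0.0], [0.998, 0.068, -0.001], [-0.001, 0.0, -1.0]]
ft_force: [-2.3, -3.5, 0.3]
grip_width: 0.0068
gripper_force: 62.2
```

```bash
python3 st.py
python3 - <<'E'
from h import *
p=env.get_image("wrist"); q=env.get_image("side"); c=env.get_image("scene")
im=np.hstack([cv2.resize(p["color"][:,:,::-1],(480,360)),cv2.resize(q["color"][90:210,240:346,::-1],(318,360))]); cv2.imwrite("pics/h.png",im)
cen=np.array([.5081,-.1375,0]);X=np.array([.9976,.0697,0])
for n,w in(("side",q),("scene",c),("wrist",p)):
    print(n,"expect",proj(w,[cen+X*x+[0,0,z] for x,z in((-.035,.11),(.035,.11),(.035,.05),(-.035,.05))]).round(1).tolist())
    for o in env.outline_of("tall_plate",w)[:1]:
        m=o["mask"].astype(np.uint8); cs=max(cv2.findContours(m,0,2)[0],key=cv2.contourArea)
        print(n,round(o["conf"],2),cv2.approxPolyDP(cs,2,True)[:,0].tolist())
E
```

```text
{'position': [0.5151, -0.2367, 0.0636], 'ft_force': [-2.2844, -3.5328, 0.2592], 'wrist_torque': [-0.6408, 0.3379, 0.0444], 'grip_width': 0.0068, 'gripper_force': 62.1816, 'time_s': 19.55} yaw 93.9101612515829 j6 -0.0019030238036066294
side expect [[320.0, 148.5], [290.8, 148.6], [289.8, 169.3], [318.1, 169.3]]
side 0.73 [[292, 149], [293, 170], [317, 169], [320, 152], [318, 148]]
scene expect [[177.7, 192.6], [198.0, 208.0], [201.5, 225.6], [182.2, 210.3]]
scene 0.64 [[178, 194], [183, 213], [201, 227], [198, 208]]
wrist expect [[111.5, 11.8], [389.9, 11.5], [336.3, 35.0], [167.7, 35.2]]
wrist 0.61 [[108, 0], [112, 14], [182, 42], [254, 44], [319, 43], [388, 13], [391, 0]]
```

View pics/h.png

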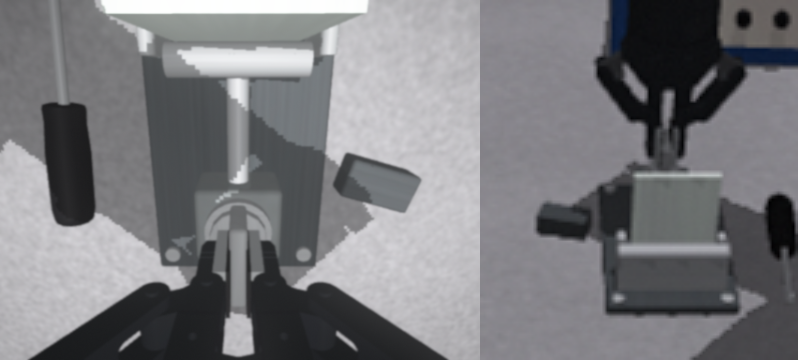

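The plate stands upright in the slot (side crop (677,210)). The bar is square to the slot and gripped between both fingers (wrist (238,245)). I'll hand the job in.

```bash
python3 -c "
from rig import env
print(env.close_job())"
```

```text
the job is handed in; nothing more can be done
None
```

I handed the job in, and my last checks agreed with the task, though no verdict came back: the tall plate stands released and upright in the vice. The thumbscrew was turned until it hit its stop, then backed off about 92° (a quarter turn), and the gripper still holds it by its wings.

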